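# Stow the rolling pin in its board

## Robot

A 6-joint arm with a two-finger parallel gripper is mounted at the origin on a cart in front of the work surface, level with it; the furniture and walls round the work are solid. World frame = base frame: x ahead of the robot, y to its left, z up, the work surface at z = 0. Lengths are in m, angles in rad, forces in N, time in s.
With the tool pointing down it reaches from about 0.275 to 0.725 m from the base axis. Payload 5.6 kg.
Tool frame: the origin (TCP) lies at the very end of the fingers, on their centre line; the grasp point (between the pads) lies behind it (robot.pinch_z is the z of the grasp point in the tool frame, in m); z points along the fingers, y is the direction in which the jaws open and shut (so a half turn about z gives the same grasp; the last joint's range is limited). The gripper opens to 85 mm and grips with 20 to 120 N. Pads are 22 mm wide; open, the fingers measure 114 mm over their backs; the gripper's body (76 mm by 85 mm) begins 54 mm behind the grasp point. The pads swing forward as they close: fully open they stand 13 mm farther back than shut.
Start: joints at [1.395, 0.255, 0.108, 0, -1.424, -0.285], TCP at [0.245, 0.493, 0.231] pointing down, gripper open.
Joint ranges: [-2.95, 2.95], [-1.21, 1.97], [-1.09, 1.5], [-2.87, 1.71], [-2.94, -0.07], [-3.05, 3.05]. Speed limits (rad/s): [2.57, 2.57, 3.14, 3.14, 3.14, 3.14].

## Interface

Orientations are given as a rotation vector (axis times angle).
In Python, from station import robot gives the robot as it stands.
- The arm moves only by the shell command python3 -m inch 'ROWS' [OPENING]. ROWS is JSON, a list of rows, each an object with "xyz": the shift along the world's x, y, z in m, a list of three; "rotation": the turn, a rotation vector about the world's x, y, z in units of 6 degrees (1.0 is 6 degrees), a list of three. In form: [{"xyz": [dx, dy, dz], "rotation": [ax, ay, az]}, ...]. A call has 1 to 12 rows; each row shifts and turns the pose as measured when the row begins; what a row does not reach is not made up. A row lasts 1/12 s, in which the tool goes at most 41.7 mm and 7.16 degrees, less where a joint would pass 70% of its speed; a pose out of reach is approached as far as the arm can. A call is refused whole if a number of a shift passes 0.0417 or a number of a turn 1, either way. A call with a gripper value outside its range is refused whole. OPENING is the finger opening in m, from 0 to 0.0854, set as the call begins (- or left out, the last holds). The fingers move at their own pace and stop on an object; the grip force is fixed at half the most. Time passes only in rows, so rows that do not move let the fingers close. It gives the time, the measured TCP pose, the force and the opening at its end, in the units of the state.
- robot.get_state(): the state, without advancing time (a new reading comes with each control period).
- robot.capture(name): name is "scene" or "top" or "wrist"; returns a dict with "img" (384x512x3 uint8, red, green, blue), "fx", "fy", "cx", "cy" (pixels), "T" (4x4, takes a point from camera to world coordinates); the wrist camera has in their place "T_tool_cam" (4x4, takes a point from camera to tool coordinates, whose origin is the TCP and whose axes are the flange's). Camera axes: x right, y down, z forward; pixel columns grow to the right and rows downward; lengths in m; the calibration is good to about 2 mm. A picture is of the moment at which its call begins: read the wrist's pose just before it. There is no depth.
- robot.finish_job(): hands the job in, once; it reports no verdict.
The state is a dict: "clock": time; "joints": joint angles; "qd": joint speeds; "joint_torque": joint torques, N m; "ee_pos": TCP position; "orientation": TCP orientation; "force": force on the tool from outside, world axes, zero at the start; "torque": the same for the moment, N m; "gripper_width": finger opening in m.
Only numpy, scipy, OpenCV 4.12 (cv2) and the standard library are available. Lean on these libraries where they do the work, as an engineer would, in place of code of your own. Each camera call takes 0.05 s, during which the arm holds its last target.

## Task

Stow the rolling pin on its pastry board: with the fingertips on top of the pin, roll it gently away over the board until it drops into the groove and lies still there. Then push the wooden keeper round with a fingertip, as far as it goes, so that it lies across the pin's handle. Do not lift the pin off the board, and leave everything else where it stands.

Things in the scene. Friction and masses are not known exactly. Their poses are not given: they have to be found in the camera images.
- pastry_board: Pale wooden board fixed to the counter, 240 mm deep (x), 410 mm wide (y), 24 mm thick. Origin: centre of its underside; z up, x points away from the robot. From near to far: flat work face x -120 to 45 mm, groove x 45 to 75 mm, back rail x 75 to 120 mm, as high as the work face. A 15 mm steel post on the rail at x 96, y 140 mm carries the keeper.
- groove (a point): Middle of the rolling pin's groove, level with the board's top face (24 mm above the counter), axes as the board's. The groove is 30 mm wide, 12 mm deep and runs along y over the board's whole width. The barrel bears on its two edges and does not reach its floor.
- rolling_pin: Wooden rolling pin, 0.2 to 0.45 kg, on the work face about 100 to 122 mm short of the groove. Barrel 48 mm dia x 210 mm, at each end a handle 22 mm dia x 65 mm. Origin: on its axis, mid-length; y is the axis, x and z turn as it rolls. Axis 48 mm above the counter on the board, 43 mm in the groove. Let go at 0.1 m/s it rolls on 1 cm, at 0.2 m/s 4 cm; above 0.4 m/s it may jump the groove.
- keeper (a joint): Angle (rad) of the dark wooden turn button, 18 x 8 mm, reaching 67 mm from its pivot, on the post at the left end of the rail. 0 = open, pointing along the board's +y; swings level, anticlockwise from above, to a stop at 1.57, pointing along -x over the pin's handle. Starts at 0 to 0.3; stays where left; 1 N moves it. Underside 57 mm above the counter: 3 mm over a seated handle, but it strikes an unseated pin.
- keeper_peg (a point): Middle of the keeper's upright finger peg, 12 mm in diameter, 50 mm from the pivot, standing on the keeper from 65 to 85 mm above the counter (this point is 75 mm above it).
- peeler_1: Peeler with a pale handle, 170 x 25 x 18 mm, lying on the front edge of the board on the robot's side of the pin; origin at the centre of its underside. To be left alone.
- spice_jar_1: Spice jar with a green lid, 46 mm across, 106 mm tall, standing left of the board; origin at the centre of its underside. To be left alone.
- salt_ramekin: White ramekin, 70 mm across, 42 mm tall, standing right of the board; origin at the centre of its underside. To be left alone.
- chili_ramekin: Dark blue ramekin, 58 mm across, 34 mm tall, standing right of the board; origin at the centre of its underside. To be left alone.
- jar_1: Squat jar with a green lid, 68 mm across, 84 mm tall, standing behind the board; origin at the centre of its underside. To be left alone.
- stone_cup: Grey-brown cup, 68 mm across, 62 mm tall, standing behind the board; origin at the centre of its underside. To be left alone.

How it is judged:
On the way, in this order (a step that is already met when the one before it is completed fails the run):
1. the fingertips push on the upper part of the pin (contact force between the fingers and rolling_pin above 0.3 N and z of the grasp point in the frame of pastry_board above 0.07 m and distance of rolling_pin from where it was at the start of the episode below 0.05 m), for 0.05 s.
2. the pin has rolled (not slid) half a turn over the board (angle between rolling_pin's own z axis and vertical above 2.5 rad and distance of rolling_pin from where it was at the start of the episode below 0.105 m), for 0.02 s.
3. the pin lies still in the groove while the keeper is still open (x of rolling_pin in the frame of groove between -0.004 and 0.004 m and z of rolling_pin in the frame of groove between 0.0165 and 0.0207 m and angle between the y axis of rolling_pin and the y axis of pastry_board, either way round below 0.05 rad and linear speed of rolling_pin below 0.02 m/s and value of joint keeper below 0.8 rad), for 0.2 s.
4. the keeper is swung across the handle (value of joint keeper above 1.42 rad), for 0.2 s.
At the end, for the whole second after the job is handed in: The pin rests still in the groove (axis within 4 mm of its middle line, 16.5 to 20.7 mm above the board top, parallel within 0.05 rad; mid-length 20 mm right to 30 mm left of the board middle) and the keeper lies across its handle (joint above 1.42 rad) (x of rolling_pin in the frame of groove between -0.004 and 0.004 m and z of rolling_pin in the frame of groove between 0.0165 and 0.0207 m and angle between the y axis of rolling_pin and the y axis of pastry_board, either way round below 0.05 rad and linear speed of rolling_pin below 0.02 m/s and y of rolling_pin in the frame of groove between -0.02 and 0.03 m and value of joint keeper above 1.42 rad); the robot touches nothing.
It fails at once if the pin is lifted more than 12 mm off the board (z of rolling_pin in the frame of pastry_board above 0.06 m).
It fails at once if the pin rolls or falls off the board (z of rolling_pin in the frame of pastry_board below 0.036 m).
It fails at once if the pin is sent off faster than 0.45 m/s (linear speed of rolling_pin above 0.45 m/s).
It fails at once if a thing standing round the work is moved more than 20 mm or tipped (distance of any of peeler_1, spice_jar_1, salt_ramekin, chili_ramekin, jar_1, stone_cup from where it was at the start of the episode above 0.02 m or angle between any of peeler_1, spice_jar_1, salt_ramekin, chili_ramekin, jar_1, stone_cup's own z axis and vertical above 0.4 rad).
It also fails if it takes over 72 s, if anything falls off the work surface, if the arm or the gripper's body presses on something with over 40 N, if the wrist force passes 120 N, or if a joint passes its speed limit or range.

## Working session

There is one attempt and no reset: what is moved stays moved. The work goes in short steps, Python scripts to look and compute and a shell command to move; the robot and the scene stay as the last step left them, time stands still between calls to the robot, and variables do not carry over. Pictures are saved under pics/ and viewed, and the job is handed in when it is done.

```bash
mkdir -p pics; ls
cat > h.py <<'E'
import numpy as np, cv2
from station import robot
def snap(n,f):
    c=robot.capture(n); cv2.imwrite('pics/'+f,c['img'][:,:,::-1]); return c
def pix2w(c,u,v,z):
    T=np.array(c['T']); d=T[:3,:3]@np.array([(u-c['cx'])/c['fx'],(v-c['cy'])/c['fy'],1]); o=T[:3,3]
    return o+d*(z-o[2])/d[2]
def w2pix(c,p):
    T=np.array(c['T']); q=T[:3,:3].T@(np.array(p)-T[:3,3]); return c['fx']*q[0]/q[2]+c['cx'],c['fy']*q[1]/q[2]+c['cy']
E
python3 - <<'E'
from h import *
import pickle
s=robot.get_state(); print({k:np.round(v,3) for k,v in s.items()}, robot.pinch_z)
D={}
for n in ['top','scene']:
    D[n]=snap(n,n+'0.png'); print(n,np.round(D[n]['T'],3),D[n]['fx'],D[n]['cx'],D[n]['cy'])
pickle.dump(D,open('d0.pkl','wb'))
E
```

```text
pics
{'clock': np.float64(0.0), 'joints': array([ 1.395,  0.256,  0.107, -0.   , -1.424, -0.285]), 'qd': array([ 0.   , -0.001, -0.002, -0.   , -0.001,  0.   ]), 'joint_torque': array([-2.0000e-03, -3.8664e+01,  2.3794e+01,  5.3650e+00, -6.0000e-03,
        0.0000e+00]), 'ee_pos': array([0.244, 0.492, 0.23 ]), 'orientation': array([ 3.057e+00, -7.170e-01, -1.000e-03]), 'force': array([-0.459, -0.453,  0.559]), 'torque': array([-0.006, -0.008,  0.006]), 'gripper_width': np.float64(0.085)} -0.0187
top [[-0.02  -0.99   0.14   0.442]
 [-0.998  0.027  0.048  0.029]
 [-0.052 -0.139 -0.989  1.132]
 [ 0.     0.     0.     1.   ]] 392.1837543736615 250.70730036934881 188.29702415446167
scene [[ 0.517 -0.679  0.52  -0.04 ]
 [-0.856 -0.407  0.319 -0.282]
 [-0.005 -0.61  -0.792  1.004]
 [ 0.     0.     0.     1.   ]] 433.1959046394548 262.3884185595973 190.61172564921492
```

View pics/top0.png

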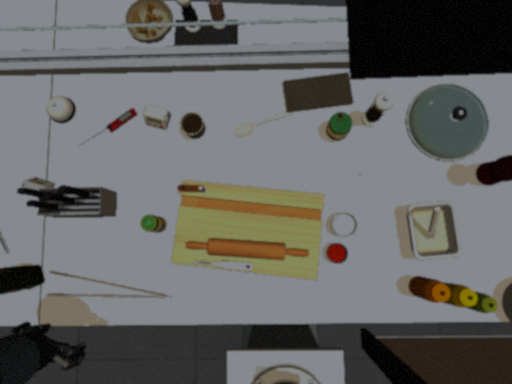

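View pics/scene0.png

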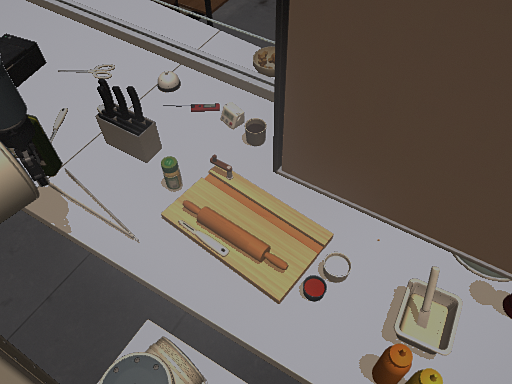

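Run:
```python
import cv2
a=cv2.imread('pics/top0.png')
cv2.imwrite('pics/top0z.png',cv2.resize(a[80:260,150:390],None,fx=3.3,fy=3.3,interpolation=cv2.INTER_CUBIC))
```

```text
(no output)
```

View pics/top0z.png

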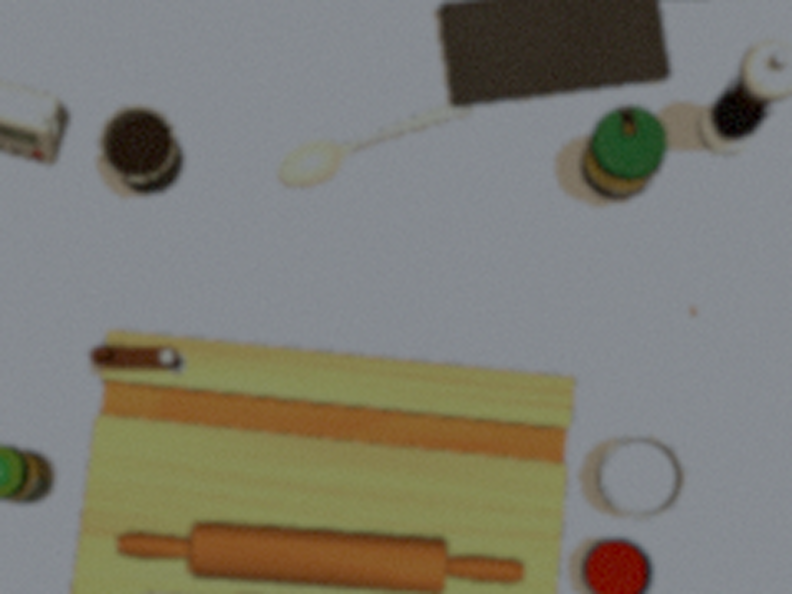

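Run:
```python
import cv2
a=cv2.imread('pics/top0.png')
a=cv2.convertScaleAbs(a,alpha=1.3)
cv2.imwrite('pics/z1.png',cv2.resize(a[170:290,160:260],None,fx=5,fy=5,interpolation=cv2.INTER_CUBIC))
cv2.imwrite('pics/z2.png',cv2.resize(a[170:290,240:340],None,fx=5,fy=5,interpolation=cv2.INTER_CUBIC))
```

```text
(no output)
```

View pics/z1.png

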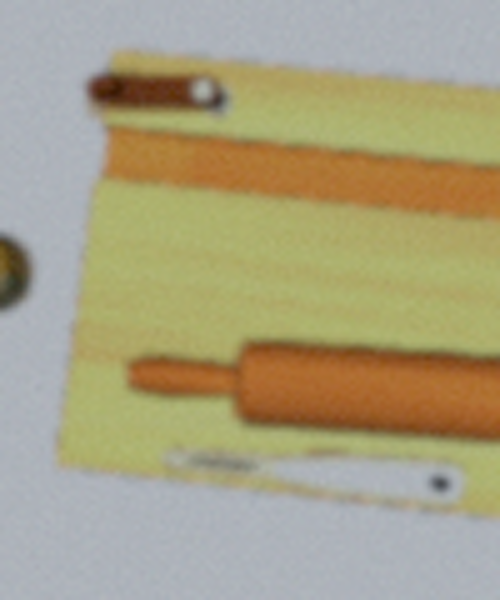

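View pics/z2.png

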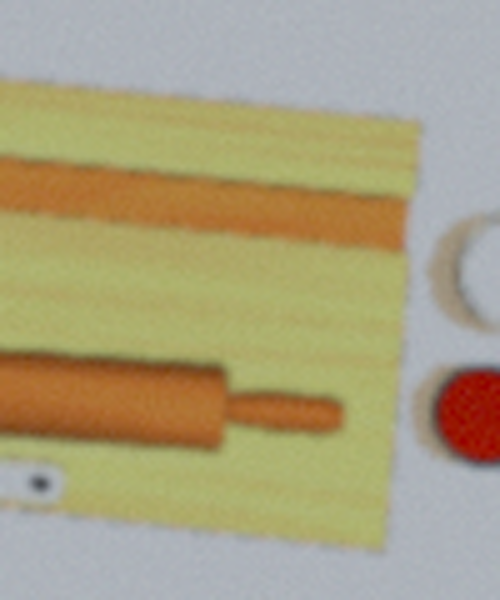

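```bash
cat >> h.py <<'E'
def fitboard(w):
    M=np.array([[.12,.205],[.12,-.205],[-.12,.205],[-.12,-.205]]);A=np.array(w)[:,:2]
    c=A.mean(0);H=M.T@(A-c);U,S,V=np.linalg.svd(H);R=(U@V).T
    return c,R,(A-c)@R-M
E
python3 - <<'E'
from h import *
import pickle
D=pickle.load(open('d0.pkl','rb'));c=D['top']
w=[pix2w(c,*p,.024) for p in [(182.4,180.4),(324,194.4),(171.6,263),(316.8,280)]]
cc,R,r=fitboard(w); print(np.round(w,4),cc,np.degrees(np.arctan2(R[1,0],R[0,0])),np.round(r,4))
def B(p): return np.round((p[:2]-cc)@R,4)
for n,p,z in [('hL',(185.6,244.8),.048),('hR',(308.6,252.8),.048),('bLn',(208,246.4),.048),('bRn',(284.4,251.6),.048),('pivot',(200.6,188.2),.065),('tip',(179.4,187.6),.065),('peg',(180.4,187),.085)]:
    q=pix2w(c,*p,z); print(n,np.round(q,4),B(q))
print('groove',cc+R@[.06,0])
E
python3 - <<'E'
import cv2
a=cv2.imread('pics/scene0.png')
a=cv2.convertScaleAbs(a,alpha=1.2)
cv2.imwrite('pics/s1.png',cv2.resize(a[140:310,150:350],None,fx=4,fy=3.5,interpolation=cv2.INTER_CUBIC))
E
```

```text
[[ 0.6277  0.2801  0.024 ]
 [ 0.5762 -0.1238  0.024 ]
 [ 0.3933  0.3097  0.024 ]
 [ 0.3404 -0.0934  0.024 ]] [0.48438521 0.09314539] -7.3521136179167215 [[-0.0018 -0.0012]
 [-0.0012  0.0015]
 [ 0.002  -0.0018]
 [ 0.001   0.0015]]
hL [0.4432 0.2649 0.048 ] [-0.0629  0.1651]
hR [ 0.415  -0.0718  0.048 ] [-0.0477 -0.1725]
bLn [0.4375 0.2027 0.048 ] [-0.0605  0.1026]
bRn [ 0.4194 -0.0065  0.048 ] [-0.0517 -0.1072]
pivot [0.5975 0.2198 0.065 ] [0.096  0.1401]
tip [0.6008 0.2791 0.065 ] [0.0916 0.1994]
peg [0.5994 0.2717 0.085 ] [0.0912 0.1918]
groove [0.54389192 0.08546739]
```

View pics/s1.png

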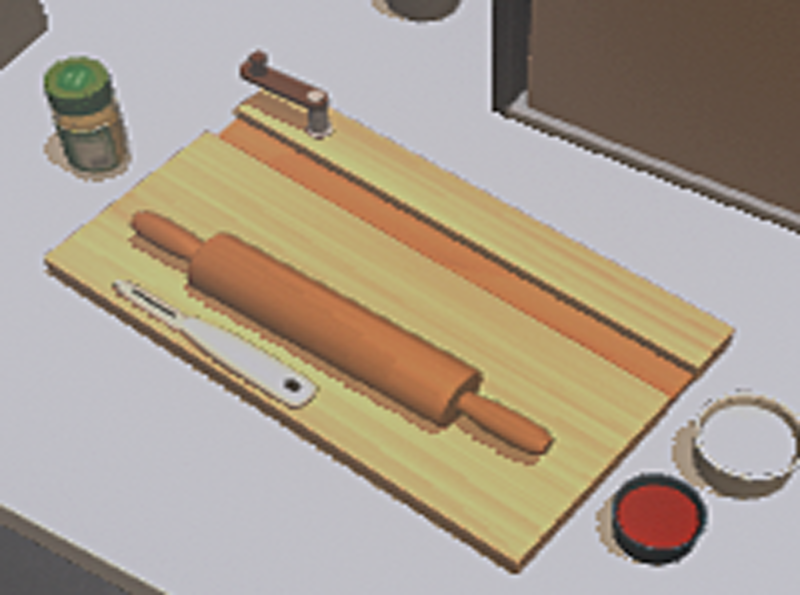

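```bash
python3 -m inch '[{"xyz":[0.015,-0.033,0],"rotation":[0,0,0.3]},{"xyz":[0.015,-0.033,0],"rotation":[0,0,0.3]},{"xyz":[0.015,-0.033,0],"rotation":[0,0,0.3]},{"xyz":[0.015,-0.033,0],"rotation":[0,0,0.3]},{"xyz":[0.015,-0.033,0],"rotation":[0,0,0.3]},{"xyz":[0.015,-0.033,0],"rotation":[0,0,0.3]},{"xyz":[0.015,-0.033,0],"rotation":[0,0,0.3]},{"xyz":[0.015,-0.033,0],"rotation":[0,0,0.3]},{"xyz":[0.015,-0.033,0],"rotation":[0,0,0.3]},{"xyz":[0.015,-0.033,0],"rotation":[0,0,0.3]},{"xyz":[0.015,-0.033,0],"rotation":[0,0,0.3]},{"xyz":[0.015,-0.033,0],"rotation":[0,0,0.3]}]' 0.06
```

```text
clock: 1.1
ee_pos: [0.4227, 0.0808, 0.2239]
orientation: [3.13, -0.086, -0.006]
force: [1.0, 0.1, -0.4]
gripper_width: 0.0599
```

```bash
python3 -m inch '[{"xyz":[0,0.008,-0.03],"rotation":[0,0,-0.15]},{"xyz":[0,0.008,-0.03],"rotation":[0,0,-0.15]},{"xyz":[0,0,-0.03],"rotation":[0,0,0]},{"xyz":[0,0,-0.01],"rotation":[0,0,0]},{"xyz":[0,0,0],"rotation":[0,0,0]}]'
python3 - <<'E'
from h import *
snap('wrist','w1.png'); c=snap('scene','s2.png')
print(robot.get_state()['orientation'],robot.get_state()['ee_pos'],robot.get_state()['force'])
a=cv2.convertScaleAbs(cv2.imread('pics/s2.png'),alpha=1.2)
cv2.imwrite('pics/s2z.png',cv2.resize(a[140:310,150:350],None,fx=4,fy=3.5,interpolation=cv2.INTER_CUBIC))
E
```

```text
clock: 1.52
ee_pos: [0.4248, 0.0869, 0.1205]
orientation: [3.127, -0.16, -0.002]
force: [-0.7, 0.7, 0.5]
gripper_width: 0.0602
[ 3.12788347e+00 -1.58886035e-01  2.22724396e-03] [0.42596704 0.08763505 0.12266216] [ 0.36822011 -0.3401568   0.45953703]
```

View pics/w1.png

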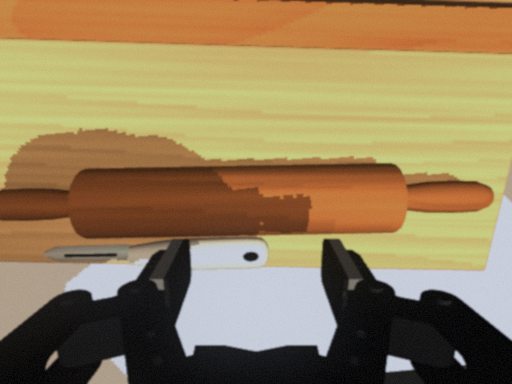

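View pics/s2z.png

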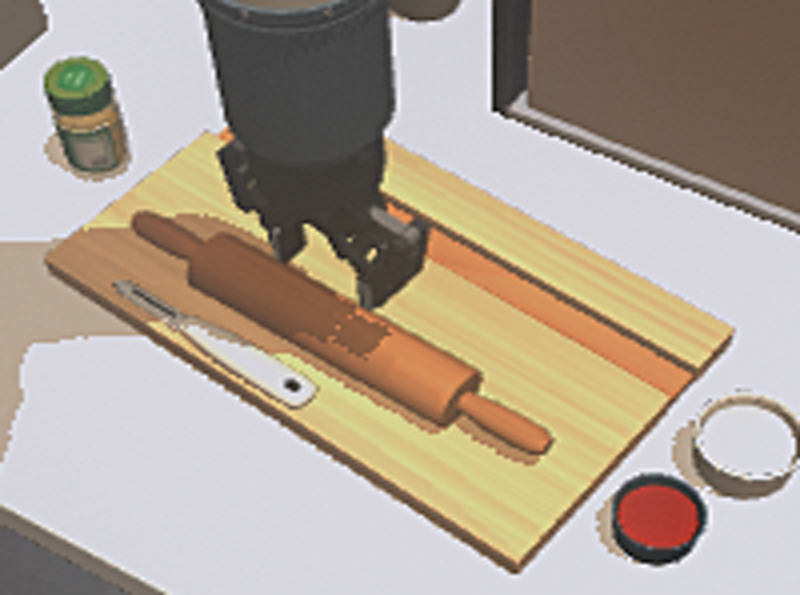

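```bash
cat >> h.py <<'E'
from scipy.spatial.transform import Rotation as Rr
def wcam():
    s=robot.get_state(); c=robot.capture('wrist')
    T=np.eye(4);T[:3,:3]=Rr.from_rotvec(s['orientation']).as_matrix();T[:3,3]=s['ee_pos']
    c['T']=T@np.array(c['T_tool_cam']); return c,s
E
python3 - <<'E'
from h import *
c,s=wcam()
print(np.round(c['T'],3),np.round(s['ee_pos'],4),s['orientation'])
for p,z in [((75,203),.048),((402,198),.048),((0,38),.024),((512,53),.024)]: print(p,np.round(pix2w(c,*p,z),4))
cc=np.array([.4844,.0931]);th=np.radians(-7.35);R=np.array([[np.cos(th),-np.sin(th)],[np.sin(th),np.cos(th)]])
for p,z in [((75,203),.048),((402,198),.048),((0,38),.024),((512,53),.024)]: print((pix2w(c,*p,z)[:2]-cc)@R)
E
```

```text
[[-0.102 -0.957 -0.273  0.497]
 [-0.995  0.101  0.019  0.082]
 [ 0.009  0.274 -0.962  0.266]
 [ 0.     0.     0.     1.   ]] [0.426  0.0876 0.1227] [ 3.12788347e+00 -1.58886035e-01  2.22724396e-03]
(75, 203) [0.4408 0.2103 0.048 ]
(402, 198) [ 0.4208 -0.0139  0.048 ]
(0, 38) [0.5527 0.245  0.024 ]
(512, 53) [ 0.5086 -0.0975  0.024 ]
[-0.05822987  0.11062002]
[-0.04940611 -0.1142934 ]
[0.04830476 0.15941533]
[ 0.0484238 -0.1859645]
```

```bash
python3 -m inch '[{"xyz":[-0.005,0.01,-0.02],"rotation":[0,0,0.1]},{"xyz":[0,0,-0.015],"rotation":[0,0,0]},{"xyz":[0,0,-0.004],"rotation":[0,0,0]},{"xyz":[0,0,0],"rotation":[0,0,0]}]'
```

```text
clock: 2.0
ee_pos: [0.4261, 0.1012, 0.0896]
orientation: [3.136, -0.138, 0.024]
force: [0.0, -0.8, 0.1]
gripper_width: 0.0599
```

```bash
python3 -c "
from h import *
print(robot.get_state()['force'],robot.get_state()['ee_pos'])"
```

```text
[ 0.00506826 -0.76399216  0.14143913] [0.42609714 0.10124396 0.08964955]
```

```bash
python3 -m inch '[{"xyz":[-0.004,-0.001,-0.006],"rotation":[0,0,0]},{"xyz":[0,0,-0.004],"rotation":[0,0,0]},{"xyz":[0,0,0],"rotation":[0,0,0]}]'; python3 -m inch '[{"xyz":[0,0,-0.003],"rotation":[0,0,0]},{"xyz":[0,0,0],"rotation":[0,0,0]}]';python3 -m inch '[{"xyz":[0,0,-0.003],"rotation":[0,0,0]},{"xyz":[0,0,0],"rotation":[0,0,0]}]'
```

```text
clock: 2.25
ee_pos: [0.4238, 0.1012, 0.082]
orientation: [-3.138, 0.137, -0.031]
force: [0.1, -0.0, -0.6]
gripper_width: 0.0597
clock: 2.42
ee_pos: [0.4242, 0.1014, 0.0796]
orientation: [-3.137, 0.137, -0.034]
force: [-0.4, -0.4, 0.4]
gripper_width: 0.0599
clock: 2.58
ee_pos: [0.4246, 0.1015, 0.0768]
orientation: [-3.137, 0.138, -0.035]
force: [-0.5, -0.0, 0.6]
gripper_width: 0.0602
```

```bash
python3 -m inch '[{"xyz":[-0.003,-0.001,-0.001],"rotation":[0,0.2,0]},{"xyz":[0,0,-0.002],"rotation":[0,0,0]},{"xyz":[0,0,0],"rotation":[0,0,0]}]';python3 -m inch '[{"xyz":[0,0,-0.002],"rotation":[0,0,0]},{"xyz":[0,0,0],"rotation":[0,0,0]}]';python3 -m inch '[{"xyz":[0,0,-0.002],"rotation":[0,0,0]},{"xyz":[0,0,0],"rotation":[0,0,0]}]'
```

```text
clock: 2.83
ee_pos: [0.4214, 0.1004, 0.0736]
orientation: [-3.138, 0.138, 0.001]
force: [-0.1, 0.1, -0.1]
gripper_width: 0.0598
clock: 3.0
ee_pos: [0.4216, 0.1003, 0.0713]
orientation: [-3.138, 0.138, 0.002]
force: [-0.1, 0.4, 0.3]
gripper_width: 0.0597
clock: 3.17
ee_pos: [0.4216, 0.1003, 0.069]
orientation: [-3.138, 0.138, 0.002]
force: [-0.0, -0.1, -0.2]
gripper_width: 0.0598
```

```bash
python3 -m inch '[{"xyz":[0,0,-0.0015],"rotation":[0,0,0]},{"xyz":[0,0,0],"rotation":[0,0,0]}]';python3 -m inch '[{"xyz":[0,0,-0.0015],"rotation":[0,0,0]},{"xyz":[0,0,0],"rotation":[0,0,0]}]'
```

```text
clock: 3.33
ee_pos: [0.4216, 0.1003, 0.0673]
orientation: [-3.138, 0.138, 0.002]
force: [-0.5, 0.3, 0.1]
gripper_width: 0.0601
clock: 3.5
ee_pos: [0.4231, 0.1005, 0.0671]
orientation: [-3.138, 0.136, -0.004]
force: [0.3, -0.3, 0.6]
gripper_width: 0.0603
```

```bash
python3 -m inch '[{"xyz":[0,0,-0.0015],"rotation":[0,0,0]}]';python3 -c "
from h import *
snap('wrist','w2.png'); print(robot.get_state()['force'],robot.get_state()['ee_pos'])"
```

```text
clock: 3.58
ee_pos: [0.4241, 0.1006, 0.0667]
orientation: [-3.138, 0.135, -0.007]
force: [-0.7, -2.8, 13.4]
gripper_width: 0.0602
[ 0.45277253 -2.64306005  6.93334598] [0.42445016 0.10050895 0.06678844]
```

View pics/w2.png

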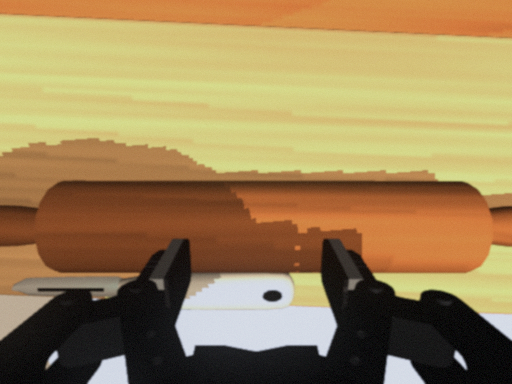

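```bash
python3 -m inch '[{"xyz":[0.005,-0.0004,-0.0015],"rotation":[0,0,-0.04]},{"xyz":[0.009,-0.0008,-0.0015],"rotation":[0,0,-0.05]},{"xyz":[0.011,-0.0009,-0.0015],"rotation":[0,0,-0.06]}]'
```

```text
clock: 3.88
ee_pos: [0.4529, 0.0981, 0.0669]
orientation: [-3.138, 0.152, -0.023]
force: [0.2, -1.8, 6.6]
gripper_width: 0.0604
```

```bash
python3 -m inch '[{"xyz":[0.012,-0.001,-0.001],"rotation":[0,0,-0.06]},{"xyz":[0.008,-0.001,0.03],"rotation":[0,0.1,0]},{"xyz":[0,0,0.02],"rotation":[0,0,0]},{"xyz":[0,0,0],"rotation":[0,0,0]}]';python3 -c "
from h import *
snap('wrist','w3.png'); c=snap('top','t3.png'); print(robot.get_state()['orientation'],robot.get_state()['ee_pos'])"
```

```text
clock: 4.22
ee_pos: [0.4746, 0.0951, 0.1163]
orientation: [3.135, -0.163, 0.002]
force: [-0.8, -0.6, 0.4]
gripper_width: 0.0602
[ 3.13376899e+00 -1.62949128e-01 -3.12083424e-03] [0.47284674 0.09485285 0.11356846]
```

View pics/w3.png

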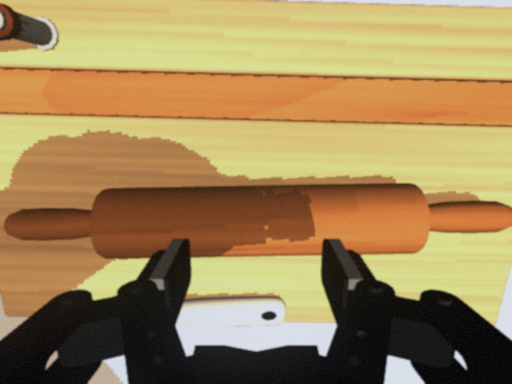

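```bash
cat >> h.py <<'E'
def pinrel(c,L,Rt,gL,gR):
    l,r=pix2w(c,*L,.048)[:2],pix2w(c,*Rt,.048)[:2]; a,b=pix2w(c,*gL,.024)[:2],pix2w(c,*gR,.024)[:2]
    u=(a-b)/np.linalg.norm(a-b); n=np.array([u[1],-u[0]])
    print('pin mid',(l+r)/2,'to groove mid: L %.4f R %.4f'%((l-b)@n-.015,(r-b)@n-.015),'yaw pin %.2f groove %.2f'%tuple(np.degrees(np.arctan2(-v[0],v[1])) for v in(l-r,a-b)), 'n',n)
E
python3 - <<'E'
from h import *
c,s=wcam(); print(s['ee_pos'])
pinrel(c,(98,223),(423,217),(0,113),(512,126))
E
```

```text
[0.47284674 0.09485285 0.11356846]
pin mid [0.46509682 0.09242277] to groove mid: L -0.0842 R -0.0747 yaw pin -4.94 groove -7.43 n [ 0.99160927 -0.12927125]
```

```bash
python3 -c "
from h import *
c,s=wcam(); cv2.imwrite('pics/w4.png',c['img'][:,:,::-1]); print(s['ee_pos'],s['clock'])
c=snap('top','t4.png')
cv2.imwrite('pics/w4z.png',cv2.resize(cv2.convertScaleAbs(cv2.imread('pics/w4.png'),alpha=1.5)[160:270,50:450],None,fx=2,fy=4))
cv2.imwrite('pics/w1z.png',cv2.resize(cv2.convertScaleAbs(cv2.imread('pics/w1.png'),alpha=1.5)[140:260,50:450],None,fx=2,fy=4))
"
```

```text
[0.47201219 0.09457374 0.1127509 ] 4.3667
```

View pics/w4.png

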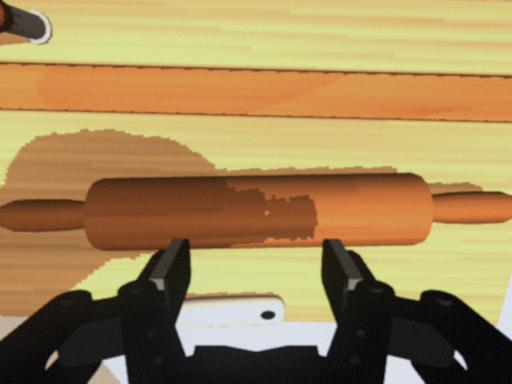

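View pics/w4z.png

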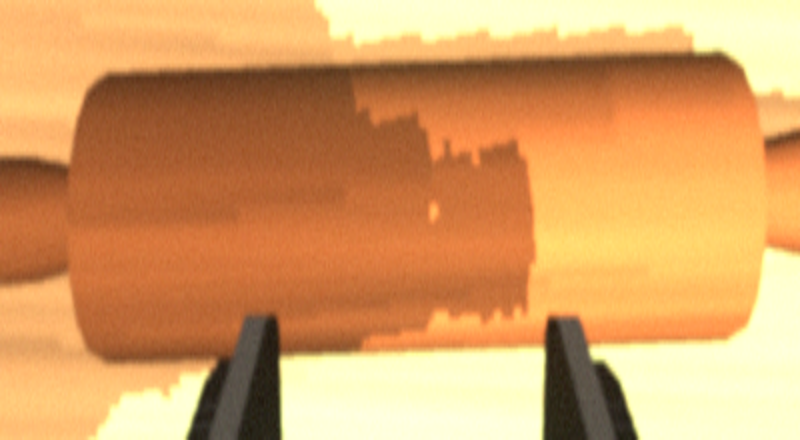

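View pics/w1z.png

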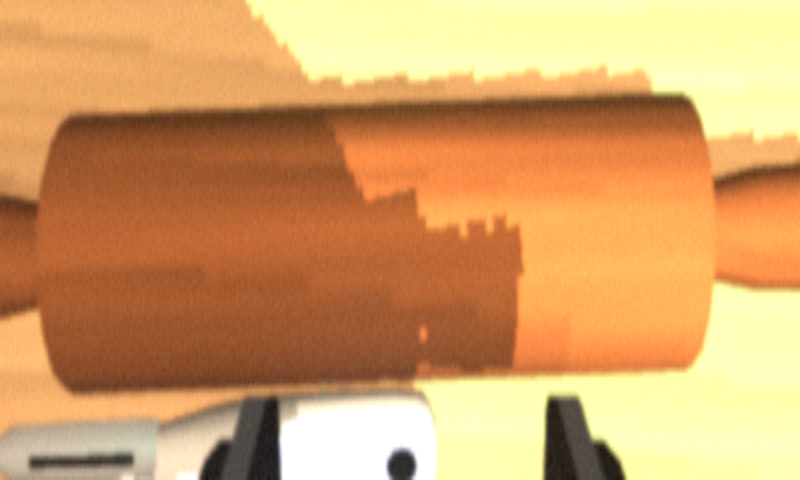

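Run:
```python
from h import *
c,s=wcam(); print(s['ee_pos'])
pinrel(c,(90,214),(428,208),(0,108),(512,122))
```

```text
[0.47157589 0.09437433 0.11233927]
pin mid [0.47052039 0.09205749] to groove mid: L -0.0805 R -0.0707 yaw pin -5.01 groove -7.52 n [ 0.99139641 -0.13089368]
```

```bash
python3 -m inch '[{"xyz":[-0.004,0.006,-0.02],"rotation":[0,0,0.2]},{"xyz":[-0.004,0.004,-0.015],"rotation":[0,0,0.15]},{"xyz":[0,0,-0.004],"rotation":[0,0,0]},{"xyz":[0,0,0],"rotation":[0,0,0]},{"xyz":[0,0,0],"rotation":[0,0,0]}]'
python3 - <<'E'
from h import *
c,s=wcam(); cv2.imwrite('pics/w5.png',c['img'][:,:,::-1]); print(s['ee_pos'],s['clock'],s['orientation'])
E
```

```text
clock: 4.93
ee_pos: [0.4618, 0.1038, 0.0704]
orientation: [3.132, -0.102, -0.012]
force: [-0.2, -0.2, 0.0]
gripper_width: 0.0598
[0.46180447 0.10384628 0.07037093] 4.9333 [ 3.13215117 -0.10218666 -0.01175391]
```

View pics/w5.png

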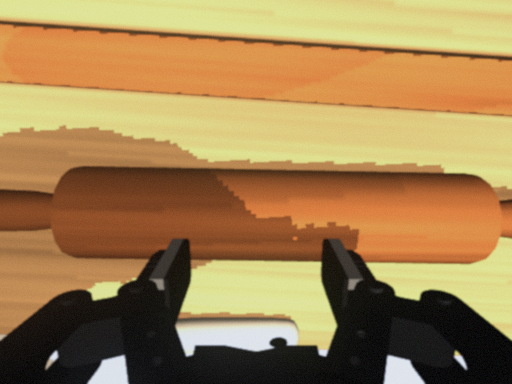

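Run:
```python
from h import *
c,s=wcam(); print(s['ee_pos'])
pinrel(c,(58,212),(494,219),(0,83),(512,114))
```

```text
[0.46195076 0.10387682 0.07052987]
pin mid [0.47249165 0.09129495] to groove mid: L -0.0782 R -0.0693 yaw pin -4.92 groove -7.12 n [ 0.99228617 -0.12396838]
```

```bash
python3 -m inch '[{"xyz":[0.003,-0.002,-0.002],"rotation":[0,0,0]},{"xyz":[0,0,-0.002],"rotation":[0,0,0]}]';  python3 -m inch '[{"xyz":[0,0,-0.0015],"rotation":[0,0,0]}]'
```

```text
clock: 5.2
ee_pos: [0.4668, 0.1022, 0.0683]
orientation: [3.134, -0.103, -0.005]
force: [0.1, 0.2, 0.6]
gripper_width: 0.0601
clock: 5.28
ee_pos: [0.4674, 0.1022, 0.067]
orientation: [3.135, -0.103, -0.004]
force: [-0.6, 0.0, 4.7]
gripper_width: 0.0601
```

```bash
python3 -m inch '[{"xyz":[0.005,-0.0004,-0.0015],"rotation":[0,0,-0.2]},{"xyz":[0.009,-0.0008,-0.0015],"rotation":[0,0,-0.25]},{"xyz":[0.011,-0.0011,-0.0015],"rotation":[0,0,-0.25]},{"xyz":[0.011,-0.0013,-0.001],"rotation":[0,0,-0.25]}]';python3 -m inch '[{"xyz":[0.008,-0.001,0.03],"rotation":[0,0.1,0]},{"xyz":[0,0,0.02],"rotation":[0,0,0]},{"xyz":[0,0,0],"rotation":[0,0,0]},{"xyz":[0,0,0],"rotation":[0,0,0]},{"xyz":[0,0,0],"rotation":[0,0,0]},{"xyz":[0,0,0],"rotation":[0,0,0]}]'
python3 - <<'E'
from h import *
c,s=wcam(); cv2.imwrite('pics/w6.png',c['img'][:,:,::-1]); print(s['ee_pos'],s['clock'],s['orientation'])
E
```

```text
clock: 5.62
ee_pos: [0.5086, 0.0985, 0.0667]
orientation: [3.127, -0.263, 0.013]
force: [-0.2, 0.4, -1.0]
gripper_width: 0.0603
clock: 6.12
ee_pos: [0.5187, 0.0962, 0.1168]
orientation: [3.125, -0.273, -0.006]
force: [-0.3, 0.5, -0.8]
gripper_width: 0.0598
[0.51872612 0.09618886 0.11677383] 6.1167 [ 3.12458707 -0.27273485 -0.00607717]
```

View pics/w6.png

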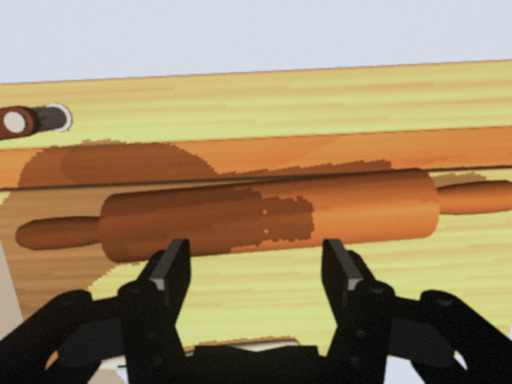

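Run:
```python
from h import *
c,s=wcam(); print(s['ee_pos'])
pinrel(c,(108,229),(433,204),(0,190),(512,165))
```

```text
[0.51855507 0.09616564 0.11661161]
pin mid [0.51071991 0.08815017] to groove mid: L -0.0403 R -0.0335 yaw pin -5.44 groove -7.21 n [ 0.9920955 -0.1254851]
```

```bash
python3 -m inch '[{"xyz":[-0.004,0.012,-0.02],"rotation":[0,0,0.3]},{"xyz":[-0.004,0.008,-0.015],"rotation":[0,0,0.3]},{"xyz":[-0.003,0,-0.008],"rotation":[0,0,0.2]},{"xyz":[0,0,0],"rotation":[0,0,0]},{"xyz":[0,0,0],"rotation":[0,0,0]}]'
python3 - <<'E'
from h import *
c,s=wcam(); cv2.imwrite('pics/w7.png',c['img'][:,:,::-1]); print(s['ee_pos'],s['clock'],s['orientation'])
E
```

```text
clock: 6.63
ee_pos: [0.5058, 0.1157, 0.0707]
orientation: [3.131, -0.136, -0.01]
force: [0.8, 0.2, 0.0]
gripper_width: 0.06
[0.50581384 0.11574044 0.0706738 ] 6.6333 [ 3.13129932 -0.13571594 -0.00977255]
```

View pics/w7.png

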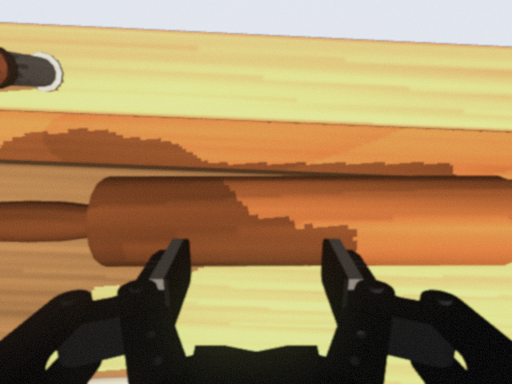

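```bash
python3 -m inch '[{"xyz":[0,0,-0.002],"rotation":[0,0,0]},{"xyz":[0,0,-0.002],"rotation":[0,0,0]}]';  python3 -m inch '[{"xyz":[0,0,-0.0015],"rotation":[0,0,0]}]'
```

```text
clock: 6.85
ee_pos: [0.5069, 0.1155, 0.068]
orientation: [3.132, -0.138, -0.006]
force: [-0.2, -0.6, 0.0]
gripper_width: 0.0599
clock: 6.93
ee_pos: [0.5075, 0.1155, 0.067]
orientation: [3.133, -0.139, -0.004]
force: [-0.9, -1.0, 6.5]
gripper_width: 0.0596
```

```bash
python3 -m inch '[{"xyz":[0.005,-0.0005,-0.0015],"rotation":[0,0,-0.1]},{"xyz":[0.009,-0.001,-0.0015],"rotation":[0,0,-0.15]},{"xyz":[0.011,-0.0012,-0.0012],"rotation":[0,0,-0.15]},{"xyz":[0.010,-0.0012,0],"rotation":[0,0,-0.1]}]';python3 -m inch '[{"xyz":[0.004,0,0.03],"rotation":[0,0.1,0]},{"xyz":[0,0,0.02],"rotation":[0,0,0]},{"xyz":[0,0,0],"rotation":[0,0,0]},{"xyz":[0,0,0],"rotation":[0,0,0]},{"xyz":[0,0,0],"rotation":[0,0,0]},{"xyz":[0,0,0],"rotation":[0,0,0]}]'
python3 - <<'E'
from h import *
c,s=wcam(); cv2.imwrite('pics/w8.png',c['img'][:,:,::-1]); print(s['ee_pos'],s['clock'],s['orientation'])
E
```

```text
clock: 7.27
ee_pos: [0.5469, 0.1117, 0.0676]
orientation: [3.131, -0.223, 0.011]
force: [-1.2, -0.1, -0.1]
gripper_width: 0.0601
clock: 7.77
ee_pos: [0.5532, 0.1103, 0.1184]
orientation: [3.129, -0.231, -0.006]
force: [0.6, 0.1, -0.5]
gripper_width: 0.0599
[0.55317116 0.1102619  0.11840144] 7.7667 [ 3.12918784 -0.23083731 -0.00635997]
```

View pics/w8.png

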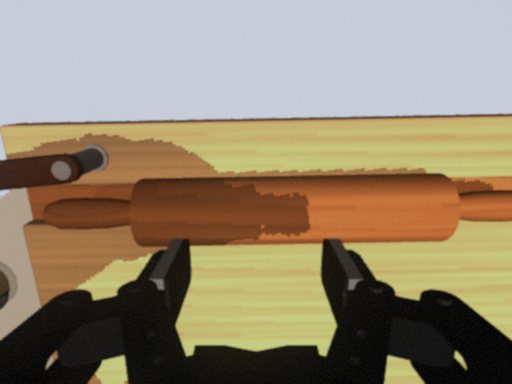

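```bash
python3 -m inch '[{"xyz":[-0.03,-0.02,0.03],"rotation":[0,0,0.3]},{"xyz":[-0.04,-0.03,0.03],"rotation":[0,0,0.3]},{"xyz":[-0.04,-0.03,0.03],"rotation":[0,0,0]},{"xyz":[-0.04,-0.03,0.02],"rotation":[0,0,0]},{"xyz":[0,0,0],"rotation":[0,0,0]},{"xyz":[0,0,0],"rotation":[0,0,0]}]' 0
python3 - <<'E'
from h import *
c,s=wcam(); cv2.imwrite('pics/w9.png',c['img'][:,:,::-1]); print(s['ee_pos'],s['clock'],s['orientation'])
c=snap('scene','s9.png')
a=cv2.convertScaleAbs(cv2.imread('pics/s9.png'),alpha=1.2)
cv2.imwrite('pics/s9z.png',cv2.resize(a[140:310,150:350],None,fx=4,fy=3.5,interpolation=cv2.INTER_CUBIC))
E
```

```text
clock: 8.32
ee_pos: [0.4296, 0.0219, 0.2003]
orientation: [3.126, -0.125, -0.032]
force: [0.6, -0.7, -0.3]
gripper_width: -0.0
[0.42960493 0.0218541  0.20031527] 8.3167 [ 3.12632178 -0.12500264 -0.03154709]
```

View pics/w9.png

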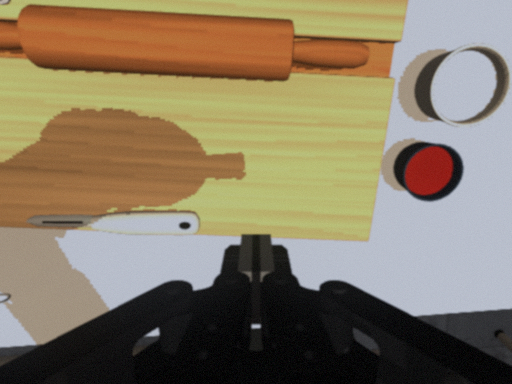

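View pics/s9z.png

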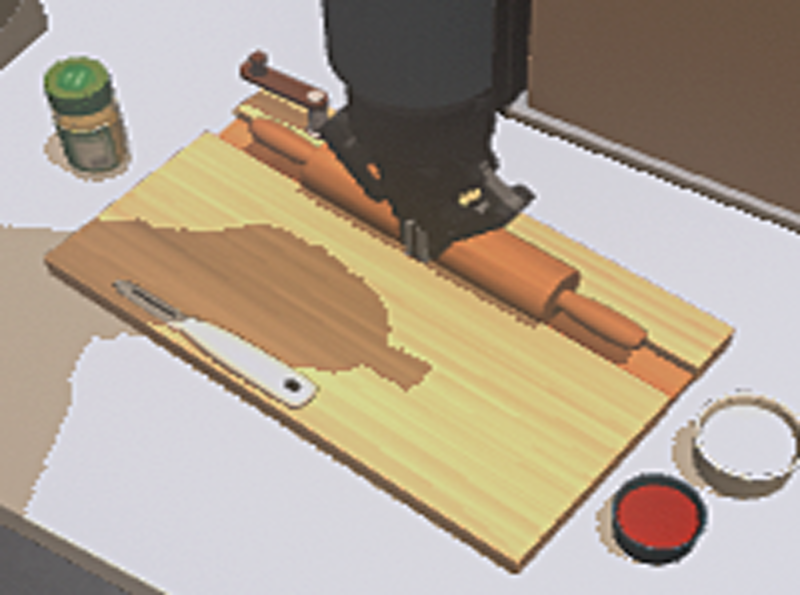

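Run:
```python
from h import *
import pickle
D=pickle.load(open('d0.pkl','rb'));c=D['top']
for p,z in [((150,222),.1),((191,123),.062),((338.5,121),.084)]: print(pix2w(c,*p,z))
cc=np.array([.4844,.0931]);th=np.radians(-7.35);R=np.array([[np.cos(th),-np.sin(th)],[np.sin(th),np.cos(th)]])
P=np.array([.096,.14]); print('pivot',cc+R@P)
for t in np.linspace(0.1,1.6,11):
    print(round(t,2),*[np.round(cc+R@(P+.05*np.array([-np.sin(t),np.cos(t)])+d*np.array([np.cos(t),np.sin(t)])),3) for d in(0,.018,.032)])
```

```text
[0.5051408  0.34956746 0.1       ]
[0.78624571 0.24747652 0.062     ]
[ 0.77002995 -0.16420077  0.084     ]
pivot [0.59752141 0.21966835]
0.1 [0.599 0.27 ] [0.617 0.269] [0.631 0.269]
0.25 [0.591 0.269] [0.609 0.271] [0.623 0.273]
0.4 [0.584 0.268] [0.601 0.273] [0.615 0.276]
0.55 [0.577 0.265] [0.593 0.273] [0.606 0.278]
0.7 [0.57  0.262] [0.586 0.271] [0.597 0.279]
0.85 [0.564 0.257] [0.578 0.269] [0.589 0.278]
1.0 [0.559 0.252] [0.571 0.266] [0.58  0.276]
1.15 [0.555 0.246] [0.564 0.261] [0.572 0.273]
1.3 [0.551 0.239] [0.558 0.256] [0.564 0.269]
1.45 [0.549 0.232] [0.554 0.249] [0.557 0.263]
1.6 [0.548 0.225] [0.55  0.243] [0.551 0.256]
```

```bash
python3 -m inch '[{"xyz":[0.0,0.035,0],"rotation":[0,0,0]},{"xyz":[0.02,0.035,0],"rotation":[0,0,0]},{"xyz":[0.02,0.035,0],"rotation":[0,0,0]},{"xyz":[0.02,0.035,0],"rotation":[0,0,0]},{"xyz":[0.02,0.035,0],"rotation":[0,0,0]},{"xyz":[0.02,0.035,0],"rotation":[0,0,0]},{"xyz":[0.02,0.03,0],"rotation":[0,0,0]},{"xyz":[0.02,0,0],"rotation":[0,0,0]},{"xyz":[0.02,0,0],"rotation":[0,0,0]},{"xyz":[0.02,0,-0.01],"rotation":[0,0,0]},{"xyz":[0,0,0],"rotation":[0,0,0]}]' 0
python3 - <<'E'
from h import *
c,s=wcam(); cv2.imwrite('pics/w10.png',c['img'][:,:,::-1]); print(s['ee_pos'],s['clock'],s['orientation'])
E
```

```text
clock: 9.33
ee_pos: [0.6155, 0.2805, 0.168]
orientation: [3.11, -0.117, -0.065]
force: [-1.8, -1.1, -2.8]
gripper_width: -0.0001
[0.61545968 0.28052247 0.1679755 ] 9.3333 [ 3.11038299 -0.11706325 -0.06500931]
```

View pics/w10.png

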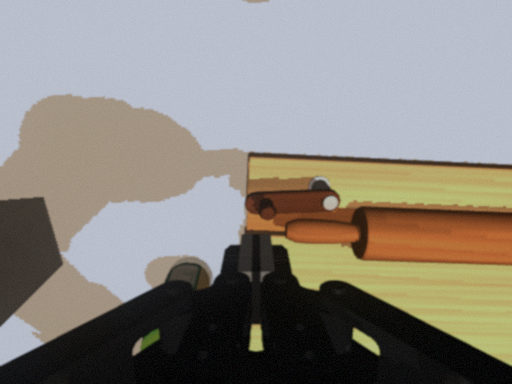

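Run:
```python
from h import *
c,s=wcam(); print(s['ee_pos'])
print(pix2w(c,331,203,.066),pix2w(c,262,200,.065),pix2w(c,266,212,.085),pix2w(c,266,203,.085))
a=c['img'][:,:,::-1]; cv2.imwrite('pics/w10z.png',cv2.resize(cv2.convertScaleAbs(a[170:250,220:360],alpha=1.6),None,fx=5,fy=5,interpolation=cv2.INTER_CUBIC))
```

```text
[0.61455754 0.28076427 0.16890119]
[0.59761989 0.2196363  0.066     ] [0.60440487 0.27359775 0.065     ] [0.60209847 0.27178901 0.085     ] [0.60905487 0.27133403 0.085     ]
```

View pics/w10z.png

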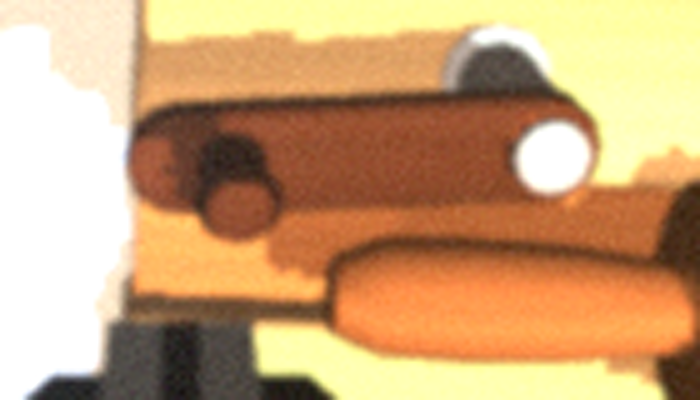

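```bash
python3 -m inch '[{"xyz":[0.012,-0.005,0],"rotation":[0,-0.2,0]},{"xyz":[0.014,-0.005,-0.01],"rotation":[0,-0.2,0]},{"xyz":[0,0,-0.025],"rotation":[0,0,0]},{"xyz":[0,0,-0.02],"rotation":[0,0,0]},{"xyz":[0,0,0],"rotation":[0,0,0]}]'
python3 - <<'E'
from h import *
c,s=wcam(); cv2.imwrite('pics/w11.png',c['img'][:,:,::-1]); print(s['ee_pos'],s['clock'],s['orientation'])
E
```

```text
clock: 9.85
ee_pos: [0.6434, 0.2707, 0.1172]
orientation: [3.117, -0.114, 0.023]
force: [0.2, 0.8, -1.1]
gripper_width: 0.0002
[0.64340853 0.27070665 0.11723177] 9.85 [ 3.11677521 -0.11359169  0.02266733]
```

View pics/w11.png

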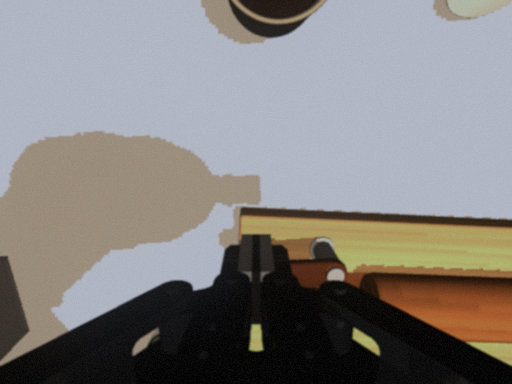

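```bash
python3 -m inch '[{"xyz":[0,0,-0.02],"rotation":[0,0.1,0]},{"xyz":[0,0,-0.018],"rotation":[0,0,0]},{"xyz":[0,0,-0.005],"rotation":[0,0,0]},{"xyz":[0,0,0],"rotation":[0,0,0]},{"xyz":[0,0,0],"rotation":[0,0,0]}]'
python3 - <<'E'
from h import *
c=snap('scene','s12.png')
a=cv2.convertScaleAbs(cv2.imread('pics/s12.png'),alpha=1.2)
cv2.imwrite('pics/s12z.png',cv2.resize(a[90:240,150:350],None,fx=4,fy=4,interpolation=cv2.INTER_CUBIC))
E
```

```text
clock: 10.32
ee_pos: [0.6482, 0.272, 0.0863]
orientation: [3.122, -0.11, 0.033]
force: [0.2, 0.1, -0.5]
gripper_width: 0.0004
```

View pics/s12z.png

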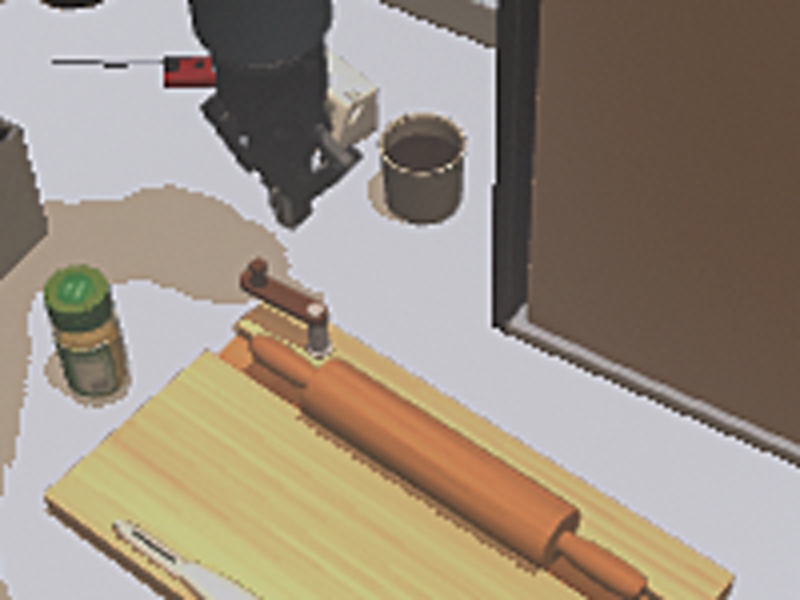

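```bash
python3 -m inch '[{"xyz":[-0.004,-0.001,-0.008],"rotation":[0,0.2,0]},{"xyz":[-0.002,0,-0.006],"rotation":[0,0,0]},{"xyz":[-0.004,0,-0.004],"rotation":[0,0,0]},{"xyz":[0,0,0],"rotation":[0,0,0]}]'
```

```text
clock: 10.7
ee_pos: [0.6392, 0.272, 0.0713]
orientation: [3.125, -0.109, 0.006]
force: [1.1, 0.3, -0.5]
gripper_width: 0.0001
```

Now push in −x toward the peg (contact expected near x ≈ 0.62).

```bash
python3 -m inch '[{"xyz":[-0.008,0,0],"rotation":[0,0,0]},{"xyz":[-0.008,0,0],"rotation":[0,0,0]},{"xyz":[-0.006,0.0005,0],"rotation":[0,0,0]},{"xyz":[-0.006,0.0005,0],"rotation":[0,0,0]},{"xyz":[0,0,0],"rotation":[0,0,0]}]'
```

```text
clock: 11.12
ee_pos: [0.6091, 0.2728, 0.0711]
orientation: [3.125, -0.108, 0.007]
force: [1.4, 0.1, -0.4]
gripper_width: -0.0
```

```bash
python3 -m inch '[{"xyz":[-0.007,0.0005,0],"rotation":[0,0,0]},{"xyz":[-0.007,0,0],"rotation":[0,0,0]},{"xyz":[-0.007,-0.001,0],"rotation":[0,0,0]},{"xyz":[0,0,0],"rotation":[0,0,0]}]'
python3 - <<'E'
from h import *
c=snap('scene','s13.png')
a=cv2.convertScaleAbs(cv2.imread('pics/s13.png'),alpha=1.2)
cv2.imwrite('pics/s13z.png',cv2.resize(a[90:240,150:350],None,fx=4,fy=4,interpolation=cv2.INTER_CUBIC))
E
```

```text
clock: 11.45
ee_pos: [0.5866, 0.2724, 0.0718]
orientation: [3.125, -0.108, 0.009]
force: [-0.5, -0.2, 0.3]
gripper_width: 0.0001
```

View pics/s13z.png

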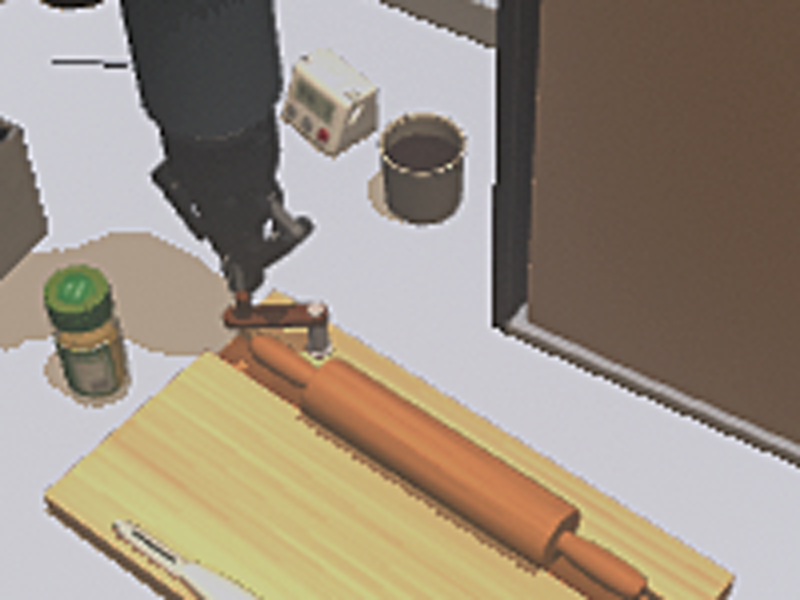

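```bash
python3 -m inch '[{"xyz":[-0.007,-0.002,0],"rotation":[0,0,0]},{"xyz":[-0.006,-0.003,0],"rotation":[0,0,0]},{"xyz":[-0.006,-0.004,0],"rotation":[0,0,0]},{"xyz":[0,0,0],"rotation":[0,0,0]}]'
python3 - <<'E'
from h import *
c=snap('scene','s14.png')
a=cv2.convertScaleAbs(cv2.imread('pics/s14.png'),alpha=1.2)
cv2.imwrite('pics/s14z.png',cv2.resize(a[90:240,150:350],None,fx=4,fy=4,interpolation=cv2.INTER_CUBIC))
E
```

```text
clock: 11.83
ee_pos: [0.5671, 0.2625, 0.0721]
orientation: [3.125, -0.108, 0.012]
force: [0.9, 0.6, -0.1]
gripper_width: -0.0
```

View pics/s14z.png

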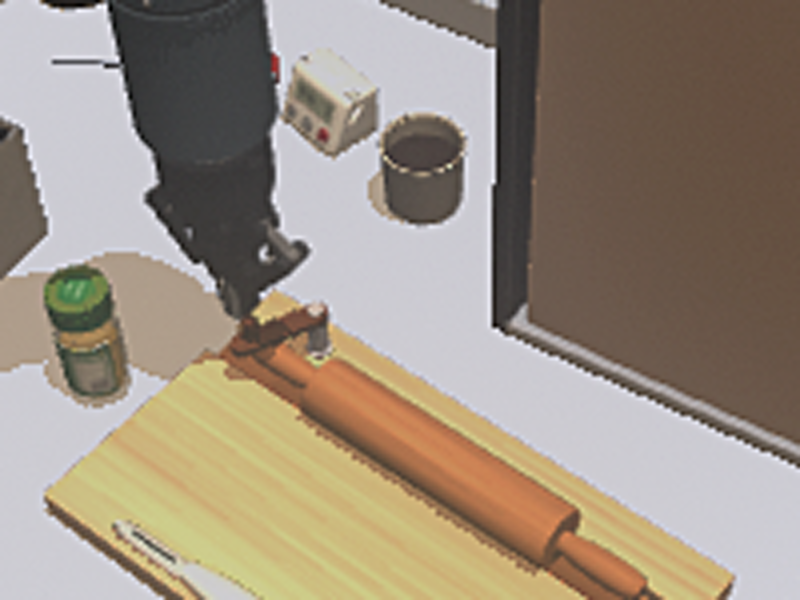

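```bash
python3 -m inch '[{"xyz":[-0.006,-0.004,0],"rotation":[0,0,0]},{"xyz":[-0.004,-0.005,0],"rotation":[0,0,0]},{"xyz":[-0.002,-0.004,0],"rotation":[0,0,0]},{"xyz":[0,0,0],"rotation":[0,0,0]}]'; python3 -m inch '[{"xyz":[-0.001,-0.004,0],"rotation":[0,0,0]},{"xyz":[0,0,0],"rotation":[0,0,0]}]'
python3 - <<'E'
from h import *
c=snap('scene','s15.png')
a=cv2.convertScaleAbs(cv2.imread('pics/s15.png'),alpha=1.2)
cv2.imwrite('pics/s15z.png',cv2.resize(a[90:240,150:350],None,fx=4,fy=4,interpolation=cv2.INTER_CUBIC))
E
```

```text
clock: 12.22
ee_pos: [0.5541, 0.2489, 0.0721]
orientation: [3.126, -0.108, 0.012]
force: [0.2, 0.8, -0.2]
gripper_width: 0.0
clock: 12.38
ee_pos: [0.5533, 0.2457, 0.0723]
orientation: [3.129, -0.108, 0.014]
force: [-0.1, 2.7, -1.1]
gripper_width: 0.0001
```

View pics/s15z.png

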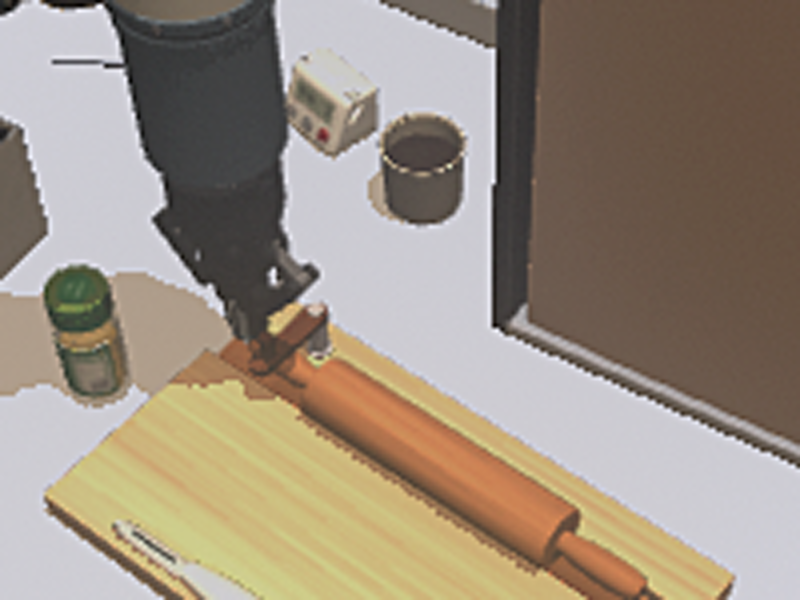

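```bash
python3 -m inch '[{"xyz":[0,-0.003,0],"rotation":[0,0,0]},{"xyz":[0,-0.003,0],"rotation":[0,0,0]}]'; python3 -m inch '[{"xyz":[0,-0.003,0],"rotation":[0,0,0]},{"xyz":[0,-0.003,0],"rotation":[0,0,0]}]'
```

```text
clock: 12.6
ee_pos: [0.5536, 0.2444, 0.0723]
orientation: [3.137, -0.108, 0.016]
force: [-2.2, 12.7, -0.1]
gripper_width: 0.0002
clock: 12.77
ee_pos: [0.5536, 0.2448, 0.0725]
orientation: [-3.131, 0.107, -0.018]
force: [-2.3, 10.0, 0.5]
gripper_width: -0.0
```

```bash
python3 -m inch '[{"xyz":[0.003,0.012,0],"rotation":[0,0,0]},{"xyz":[0.003,0.01,0.01],"rotation":[0,0,0]},{"xyz":[0,0,0.035],"rotation":[0,0,0]},{"xyz":[0,0,0.04],"rotation":[0,0,0]},{"xyz":[0,0,0.04],"rotation":[0,0,0]},{"xyz":[-0.03,0.03,0.02],"rotation":[0,0,0]},{"xyz":[-0.03,0.04,0.0],"rotation":[0,0,0]},{"xyz":[-0.03,0.04,0.0],"rotation":[0,0,0]},{"xyz":[-0.03,0.04,0.0],"rotation":[0,0,0]},{"xyz":[-0.03,0.04,0.0],"rotation":[0,0,0]},{"xyz":[0,0,0],"rotation":[0,0,0]}]'
python3 - <<'E'
from h import *
import pickle
c=snap('top','t16.png'); d=snap('scene','s16.png'); pickle.dump(c,open('t16.pkl','wb'))
a=cv2.convertScaleAbs(cv2.imread('pics/s16.png'),alpha=1.2)
cv2.imwrite('pics/s16z.png',cv2.resize(a[140:290,150:350],None,fx=4,fy=4,interpolation=cv2.INTER_CUBIC))
a=cv2.convertScaleAbs(cv2.imread('pics/t16.png'),alpha=1.3)
cv2.imwrite('pics/t16z.png',cv2.resize(a[170:290,160:340],None,fx=4.4,fy=4.4,interpolation=cv2.INTER_CUBIC))
E
```

```text
clock: 13.68
ee_pos: [0.4246, 0.4312, 0.2181]
orientation: [3.128, -0.123, 0.009]
force: [0.7, -0.3, -0.4]
gripper_width: -0.0001
```

View pics/s16z.png

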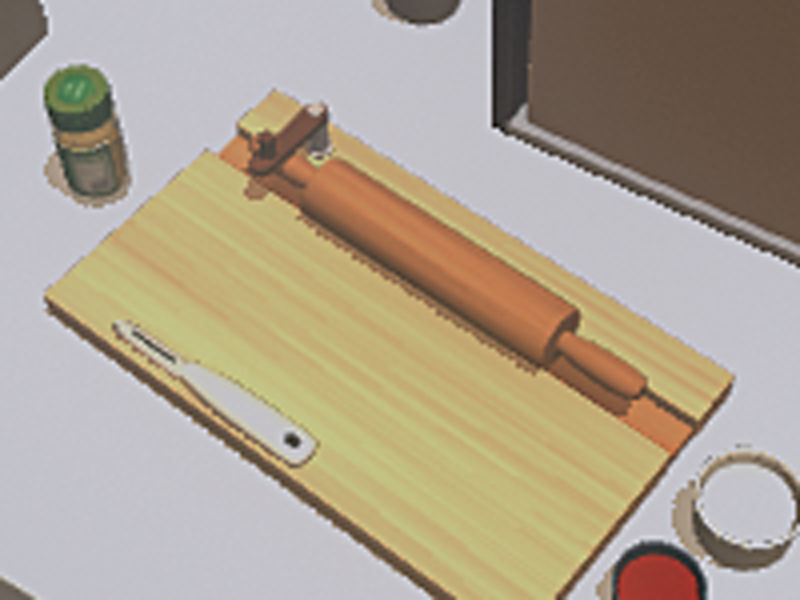

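View pics/t16z.png

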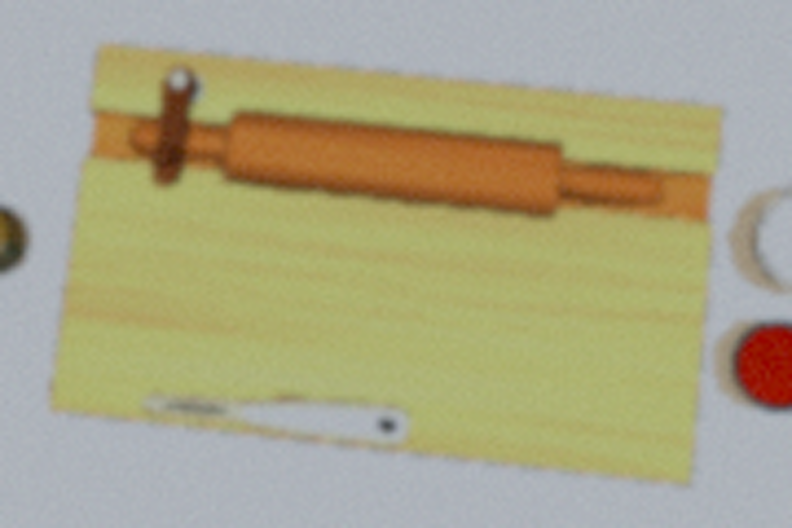

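Run:
```python
from h import *
import pickle
c=pickle.load(open('t16.pkl','rb'))
cc=np.array([.4844,.0931]);th=np.radians(-7.35);R=np.array([[np.cos(th),-np.sin(th)],[np.sin(th),np.cos(th)]])
for n,p,z in [('hL',(131,137),.043),('hR',(664,190),.043),('bL',(232,148),.043),('bR',(556,180),.043),('pivot',(180,79),.066),('tip',(166,183),.062)]:
    q=pix2w(c,160+p[0]/4.4,170+p[1]/4.4,z)[:2]; print(n,np.round((q-cc)@R,4))
```

```text
hL [0.059  0.1704]
hR [ 0.0604 -0.1698]
bL [0.0587 0.1048]
bR [ 0.0597 -0.102 ]
pivot [0.0966 0.1392]
tip [0.0309 0.1405]
```

```bash
python3 -c "
from station import robot
print(robot.finish_job())"
```

```text
the job is handed in; nothing more can be done
None
```

I stowed the pin and handed the job in at about 13.8 s on the robot clock. The hand-in gives no verdict.

- **Pin:** I rolled it into the groove with three light strokes of the open fingertips on top of the barrel. Contact force read mostly about 5–7 N, with one 13 N reading as the fingers first pressed down.
- **Keeper:** I swung it round by its peg with the closed fingertips. It stopped hard at 10–13 N.

My last checks on the top camera picture:
- **Pin position:** the axis is within about 1 mm of the groove's middle line, parallel within about 0.005 rad, with mid-length within about 2 mm of the board's middle.
- **Keeper angle:** it points along the board's −x across the handle, about 1.55–1.6 rad as measured in the picture.
- **Other things:** the peeler, spice jar and ramekins look unmoved in the pictures. I did not re-measure the squat jar and the cup, but the arm never came close to them.

I could not measure three of the judged points directly:
- **Half turn:** the changed grain on the barrel shows that it rolled. At the second stop the roll distance was about 78 mm, roughly 3.2 rad, which is inside the required range.
- **Pin speed:** I judged it only from the stroke speeds, with the fingertips at about 0.15 m/s.
- **Seated height:** I judged it only from how the pin looks in the pictures, and from the keeper passing freely over the handle.

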